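Shut the tool chest and clip its snap hook

ROBOT

A 6-joint arm with a two-finger parallel gripper is mounted at the origin on the work surface. World frame = base frame: x ahead of the robot, y to its left, z up, the work surface at z = 0. Lengths are in mm, angles in rad, forces in N, time in s.
With the tool pointing down it reaches from about 325 to 875 mm from the base axis. Payload 4.4 kg.
Tool frame: the origin (TCP) lies on the centre line of the jaws, within the pads' length; the fingertips stand ahead of it and the grasp point (between the pads) lies 6 mm ahead of it (ctrl.tcp_to_tips is the z of the fingertips in the tool frame, in mm); z points along the fingers, y is the line along which they close (so a half turn about z gives the same grasp; the last joint's range is limited). The gripper opens to 85 mm and grips with 20 to 120 N. Pads are 22 mm wide; open, the fingers measure 114 mm over their backs; the gripper's body (76 mm by 85 mm) begins 54 mm behind the grasp point. The pads swing forward as they close: fully open they stand 13 mm farther back than shut.
Start: joints at [1.062, 0.207, 1.542, -0, 1.393, -0.15], TCP at [201.921, 538.382, 256.282] pointing down, gripper open.
Joint ranges: [-2.73, 2.73], [-0.86, 2.22], [0.23, 2.46], [-1.11, 4.25], [0.08, 2.63], [-2.82, 2.82]. Speed limits (rad/s): [2.79, 2.79, 3.14, 3.14, 3.14, 3.14].

INTERFACE

Orientations are given as a 3x3 rotation matrix whose columns are the frame's x, y, z axes.
In Python, from plant import ctrl, sensors, optics gives the robot as it stands. Calls block until the motion is done:
- ctrl.move_ptp(position, orientation): joint-space move of the TCP to a pose.
- ctrl.move_l(position, rot=None, vel=150, threshold=None): straight line of the TCP; rot=None keeps the orientation; vel is the mean speed in mm/s. With threshold (N) it stops when the force on the tool has changed by that much, and returns True; else False.
- ctrl.set_joints(angles): joint-space move.
- ctrl.gripper_to(opening, force=None): finger opening in mm; force is the grip in N (None keeps the last); returns when the fingers have stopped.
- ctrl.hold(seconds).
- ctrl.solve_ik(position, orientation): joint angles nearest the present ones, or None.
- sensors.read_state(): the state.
- optics.grab_frame(name): name is "scene" or "top" or "wrist"; returns (picture, depth): 384x512x3 uint8, red, green, blue; 384x512 float32, mm along the optical axis (not along the pixel's ray), 0 where there is no reading.
- optics.camera_params(name): a dict with "mtx" (3x3 intrinsics, pixels), "R" (3x3) and "t" (3): a world point X has camera coordinates R X + t; the wrist camera has in their place "T_tool_cam" (4x4, takes a point from camera to tool coordinates, whose origin is the TCP and whose axes are the flange's). Camera axes: x right, y down, z forward; pixel columns grow to the right and rows downward; lengths in mm; the calibration is good to about 2 mm. A picture is of the moment at which its call begins: read the wrist's pose just before it. camera_params takes no time and is no camera call.
A pose or a line that the arm cannot do raises ctrl.MotionError and nothing moves.
- ctrl.finish_job(): hands the job in; it is judged then, once.
The state is a dict: "t": time; "q": joint angles; "qvel": joint speeds; "tau": joint torques, N m; "eef_pos": TCP position; "eef_rot": TCP orientation; "force": force on the tool from outside, world axes, zero at the start; "wrist_torque": the same for the moment, N m; "grip_width": finger opening in mm; "grasp_force": force on a finger pad.
Only numpy, scipy, OpenCV 4.12 (cv2) and the standard library are available. Lean on these libraries where they do the work, as an engineer would, in place of code of your own. Each camera call takes 0.05 s, during which the arm holds its last target. There are 200 camera calls.

TASK

Shut the blue tool chest for the night: lower its lid fully onto the rim so that the steel staple stands through the slot, then push the brass snap hook, gate first, onto one leg of the staple until the sprung gate flicks shut behind it. Leave the hook clipped there and let go of it, and do not shift the pliers or the loose link, S-hook and D-ring lying nearby.

Things in the scene. Friction and masses are not known exactly. Their poses are not given: they have to be found in the camera images.
- chest: Blue steel tool chest, fixed to the table: 230 (its x, front to back) x 300 (its y) x 105 mm high without lid. Origin under its centre, on the table; +x points to the back (hinge side), the front faces the robot, z up. A level flange runs along the front at the rim, 85 mm deep; on it stands the staple, an upright arch of 8 mm round steel in the chest's y-z plane, 60 mm behind the front.
- leg_right (a point): Point on the axis of the staple's right leg, at chest x = -55, y = -18 mm, 125 mm above the table and 14 mm above the shut lid's upper face. The leg is straight and upright there, 8 mm thick. Hole between the legs 28 mm wide and 30 mm high above the shut lid. Axes as the chest's.
- leg_left (a point): The same point on the staple's left leg (chest x = -55, y = +18 mm).
- lid (a joint): Lid's hinge angle, rad: 0 fully shut, growing as the front edge rises (start 0.7 to 1.05). A stiff hinge holds it at any angle; about 1 to 4 N pushed at the front edge lowers it. The lid is a flat blue panel 234 x 306 mm, 6 mm thick, upper face 111 mm above the table when shut, 16 mm skirt hanging at the rim, bright-framed slot 26 x 64 mm for the staple; nothing stands on its upper face.
- lid_hinge (a point): Middle of the lid's hinge line (which runs along chest y), at chest x = +118 mm, 105 mm above the table. Its axes turn with the lid: x in the lid's plane, away from the front edge; z out of the upper face.
- lid_edge (a point): Middle of the lid's front edge on its upper face: 237 mm from the hinge line. Axes turn with the lid: x in the lid's plane towards the hinge, z out of the upper face.
- hook: Brass swivel-eye snap hook lying flat, 123 x 46 mm, 110 g. Origin under the middle of its strap eye (tail), z up; x runs from tail to crown, y to the gate's side. Hold it by the strap eye: a rectangular frame, x -18 to 18 mm, 34 mm over its flat sides in y, 12 mm high. Hook of 10 mm round bar, its axis at z = 5 mm: back along y = -20 mm, crown reaching x = 105 mm, nose tip at x = 78, y = 16 mm.
- hook_mouth (a point): Where to press the staple's leg on the gate: middle of the gate's outer (+y) side, at hook x = 67, y = 17.5, z = 5 mm; axes as the hook's. A bar pressed here in -y (good between hook x = 60 and 72 mm, outside the nose) swings the gate inwards; when its axis is at hook y = 1 mm (between -4 and 6) it is past the nose and can slide to the crown.
- hook_crown (a point): Where the bar's axis belongs at last: in the bend of the crown, at hook x = 89, y = 0, z = 5 mm (the bar can go 2 mm further, inside of the crown at x = 95). Once its axis is beyond hook x = 80 mm the gate is free and springs shut behind it.
- gate (a joint): Angle of the hook's sprung gate (7 mm steel rod at hook y = 14 mm, pivot at x = 36, free end at x = 77 mm beside the nose), rad: 0 shut, up to 0.75 pressed fully inwards, about 0.6 with the staple's leg passing. Takes about 1 to 3 N near its free end.
- quick_link: Steel quick link, an oval 63 x 35 mm lying flat, up to 11 mm thick; origin under its centre. Not needed.
- s_hook: Open steel S-hook, 71 x 37 mm, 7 mm thick, lying flat; origin under its centre. Not needed.
- d_ring: Dark steel D-ring, 34 x 38 mm, 6 mm thick, lying flat; origin under its middle. Not needed.
- pliers: Pliers with red grips, 196 mm long, lying flat, up to 16 mm high; origin near the pivot. Not needed.
Things that resemble listed ones, but are neither listed nor needed, are in the scene too. Of the things like the hook, leave any that is green, purple or red; of the rest the larger one is meant.

How it is judged (in metres and radians):
On the way, in this order (a step that is already met when the one before it is completed fails the run):
1. the lid is fully shut (hinge angle under 0.03 rad) (value of joint lid below 0.03 rad), for 0.2 s.
2. one leg of the staple, and only one, is inside the snap hook and the gate has sprung shut (under 0.08 rad) (value of joint lid below 0.03 rad and ((x of leg_right in the frame of hook between 0.04 and 0.098 m and y of leg_right in the frame of hook between -0.018 and 0.011 m and z of leg_right in the frame of hook between -0.015 and 0.035 m and not (x of leg_left in the frame of hook between 0.04 and 0.098 m and y of leg_left in the frame of hook between -0.018 and 0.011 m and z of leg_left in the frame of hook between -0.015 and 0.035 m)) or (x of leg_left in the frame of hook between 0.04 and 0.098 m and y of leg_left in the frame of hook between -0.018 and 0.011 m and z of leg_left in the frame of hook between -0.015 and 0.035 m and not (x of leg_right in the frame of hook between 0.04 and 0.098 m and y of leg_right in the frame of hook between -0.018 and 0.011 m and z of leg_right in the frame of hook between -0.015 and 0.035 m))) and value of joint gate below 0.08 rad), for 0.2 s.
At the end, for the whole second after the job is handed in: The lid is fully shut (hinge angle under 0.03 rad); the snap hook encloses exactly one leg of the staple, its gate shut (under 0.08 rad); the hook is released and at rest (under 20 mm/s) (all of step 2 and linear speed of hook below 0.02 m/s); the robot touches nothing.
It fails at once if the quick link, the S-hook, the D-ring or the pliers is shifted by more than 30 mm (distance of any of quick_link, s_hook, d_ring, pliers from where it was at the start of the episode above 0.03 m).
It also fails if it takes over 58 s, if anything falls off the work surface, if the arm or the gripper's body presses on something with over 40 N, if the wrist force passes 120 N, or if a joint passes its speed limit or range.

## Working session

There is one attempt and no reset: what is moved stays moved. The work goes in short steps, each a Python script; the robot and the scene stay as the last script left them, time stands still between calls to the robot, and variables do not carry over. Pictures are saved under pics/ and viewed, at most 10 in all, crops included, and the job is handed in when it is done.

```bash
ls; mkdir -p pics
python3 - <<'E'
from plant import ctrl,sensors,optics
import cv2,numpy as np
for n in("scene","top"):
    p,d=optics.grab_frame(n);np.savez(f"{n}.npz",p=p,d=d)
    cv2.imwrite(f"pics/{n}.png",cv2.resize(p[...,::-1],(800,600),interpolation=cv2.INTER_CUBIC))
    c=optics.camera_params(n);print(n,c["mtx"].round(1).tolist(),c["R"].round(3).tolist(),c["t"].round(1).tolist())
s=sensors.read_state();print(s["t"],s["eef_rot"].round(3).tolist() if hasattr(s["eef_rot"],'round') else s["eef_rot"],ctrl.tcp_to_tips,optics.camera_params("wrist")["T_tool_cam"])
E
```

```text
pics
scene [[391.6, 0.0, 254.3], [0.0, 391.6, 189.0], [0.0, 0.0, 1.0]] [[0.661, 0.75, -0.014], [0.635, -0.569, -0.522], [-0.399, 0.337, -0.853]] [-349.5, -220.4, 1485.1]
top [[395.3, 0.0, 258.5], [0.0, 395.3, 193.3], [0.0, 0.0, 1.0]] [[0.01, -1.0, 0.025], [-0.995, -0.012, -0.097], [0.097, -0.023, -0.995]] [36.1, 472.5, 1211.7]
0.1 [[-0.936, 0.351, -0.001], [0.351, 0.936, -0.002], [0.0, -0.002, -1.0]] 25.0 [[-8.92118661e-04 -9.59692353e-01 -2.81051226e-01  7.14050491e+01]
 [ 9.99999579e-01 -7.96148109e-04 -4.55650151e-04  1.62701189e-01]
 [ 2.13525563e-04 -2.81051515e-01  9.59692659e-01 -1.17642579e+02]
 [ 0.00000000e+00  0.00000000e+00  0.00000000e+00  1.00000000e+00]]
```

View pics/top.png

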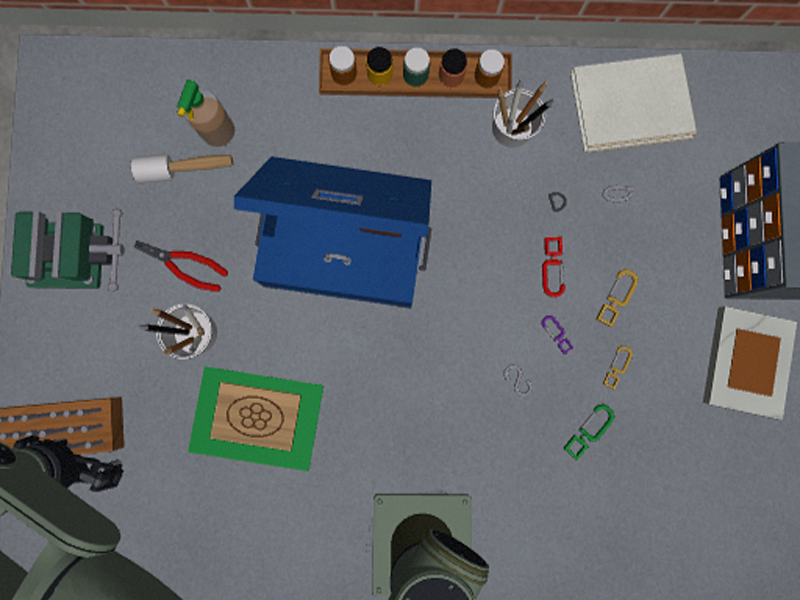

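View pics/scene.png

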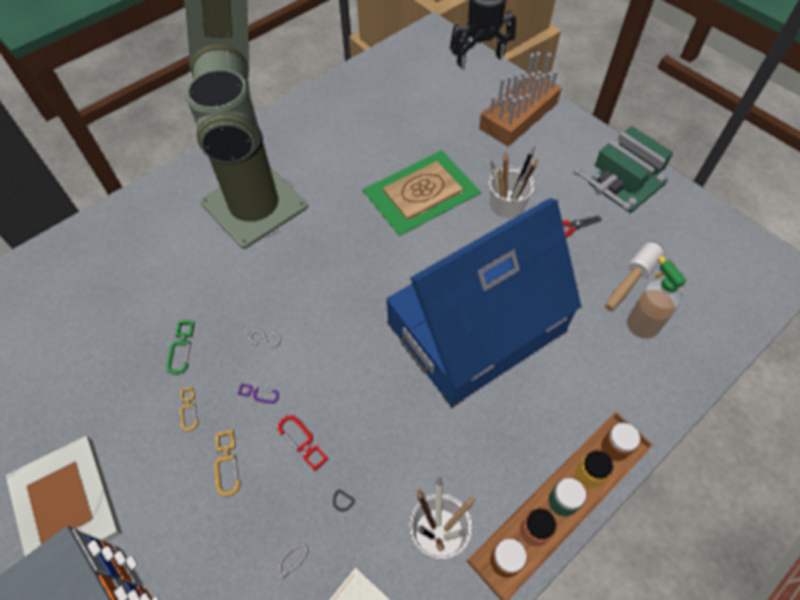

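The top view shows the chest at around (330,240), with its lid open and its staple at (337,258). There are five hooks. Red (553,267), purple (557,334) and green (590,432) are excluded. Of the two brass ones, (618,298) is larger than (618,367), so it's the one meant. I'll confirm it in a crop and measure the positions.

```bash
cat > h.py <<'E'
import numpy as np,cv2
from plant import ctrl,sensors,optics
def cloud(p,d,R,t,K):
    v,u=np.mgrid[:384,:512]; c=np.stack([(u-K[0,2])/K[0,0]*d,(v-K[1,2])/K[1,1]*d,d],-1)
    return (c-t)@R      # R^T (c-t)
def static(n):
    f=np.load(f"{n}.npz");c=optics.camera_params(n);return f["p"],cloud(f["p"],f["d"],c["R"],c["t"],c["mtx"])
def wrist():
    s=sensors.read_state();p,d=optics.grab_frame("wrist");c=optics.camera_params("wrist")
    T=c["T_tool_cam"];Rw=np.array(s["eef_rot"])@T[:3,:3];o=np.array(s["eef_rot"])@T[:3,3]+np.array(s["eef_pos"])
    R=Rw.T;t=-R@o
    return p,cloud(p,d,R,t,c["mtx"]),R,t,c["mtx"]
def onplane(uv,z,R,t,K):
    r=np.c_[uv,np.ones(len(uv))]@np.linalg.inv(K).T@R; o=-R.T@t
    return o+r*((z-o[2])/r[:,2])[:,None]
def down(yaw): # tool y axis at world angle yaw+90, tool z down, x at yaw
    c,s=np.cos(yaw),np.sin(yaw); return np.array([[c,s,0],[s,-c,0],[0,0,-1.]])
E
python3 - <<'E'
from h import *
p,X=static("top");hsv=cv2.cvtColor(p,cv2.COLOR_RGB2HSV);H,S,V=cv2.split(hsv)
c=optics.camera_params("top")
m=((H>15)&(H<28)&(S>110)&(V>90)).astype(np.uint8);m[:,:350]=0
n,l,st,ce=cv2.connectedComponentsWithStats(m)
for i in range(1,n):
    if st[i,4]>30:
        vu=np.argwhere(l==i)[:,::-1].astype(float);w=onplane(vu,5,c["R"],c["t"],c["mtx"])[:,:2]
        r=cv2.minAreaRect(w.astype(np.float32));print(st[i],w.mean(0).round(),np.round(r[0]),np.round(r[1]),round(r[2],1))
cv2.imwrite("pics/crop.png",cv2.resize(p[160:260,370:420,::-1],(300,600),interpolation=cv2.INTER_CUBIC))
b=(H>100)&(H<125)&(S>120)
for nm in("top","scene"):
    p,X=static(nm);H,S,V=cv2.split(cv2.cvtColor(p,cv2.COLOR_RGB2HSV));b=(H>100)&(H<125)&(S>120)
    box=(X[...,0]>450)&(X[...,0]<950)&(X[...,1]>-100)&(X[...,1]<400)
    q=X[b&box];print(nm,len(q),np.histogram(q[:,2],bins=range(0,360,20)))
    f=q[abs(q[:,2]-105)<5]
    if len(f)>20: r=cv2.minAreaRect(f[:,:2].astype(np.float32));print(r,cv2.boxPoints(r).round())
    if nm=="top":
        g=(S<70)&box&(X[...,2]>108)&(X[...,2]<160);print("staple",g.sum(),X[g].mean(0),X[g].min(0),X[g].max(0))
    u=q[q[:,2]>150]
    if len(u)>50:
        mu=u.mean(0);N=np.linalg.svd(u-mu,full_matrices=0)[2][2];N*=np.sign(N[2]);print("lid",N,np.arctan2(np.hypot(N[0],N[1]),N[2]),np.degrees(np.arctan2(-N[1],-N[0])),u.max(0),mu)
E
```

```text
[389 173  19  23 112] [ 509. -413.] [ 511. -408.] [43. 74.] 62.3
[382 194  14  15  72] [ 454. -376.] [ 455. -377.] [33. 41.] 62.5
[391 222  14  17  60] [ 363. -405.] [ 363. -402.] [31. 53.] 70.2
[387 239  10  10  37] [ 321. -379.] [ 322. -380.] [24. 27.] 62.2
top 8696 (array([1229,   64,   85,   96,  100, 3035,  269,  270,  302,  312,  329,
        346,  297,  343,  975,  628,    0]), array([  0,  20,  40,  60,  80, 100, 120, 140, 160, 180, 200, 220, 240,
       260, 280, 300, 320, 340]))
((599.8389892578125, 161.501708984375), (300.7376708984375, 237.02703857421875), 82.35136413574219) [[462.  28.]
 [697.  -3.]
 [737. 295.]
 [502. 326.]]
staple 53 [557.93285919 181.63293059 136.11245952] [535.86044963 147.41162177 108.66681225] [842.253214   399.78783324 153.18932676]
lid [ 0.79041161 -0.10653257  0.60324149] 0.9232371683777982 172.323868423633 [708.85332514 315.15304957 310.26187414] [619.43308323 158.66263325 252.01616766]
scene 8585 (array([274, 218, 227, 195, 170, 823, 627, 673, 695, 709, 744, 668, 572,
       682, 932, 373,   0]), array([  0,  20,  40,  60,  80, 100, 120, 140, 160, 180, 200, 220, 240,
       260, 280, 300, 320, 340]))
((600.0032958984375, 141.1894073486328), (264.07684326171875, 231.89918518066406), 81.44873809814453) [[466.  28.]
 [695.  -7.]
 [734. 255.]
 [505. 289.]]
lid [ 0.8141484  -0.11424653  0.5693067 ] 0.9651340183093753 172.01204756908288 [712.24003948 309.45885427 308.09489444] [633.95453669 143.94064029 232.45053986]
```

View pics/crop.png

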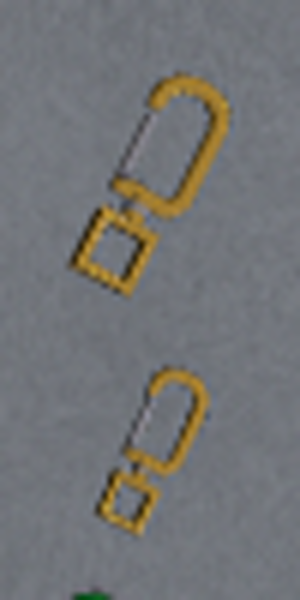

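The crop confirms it: the larger brass hook has its eye at the lower left, its crown at the upper right, and its gate on the left side. Next I'll shut the lid.

```bash
cat >> h.py <<'E'
CH=np.array([600.,161.5,0]);CY=np.radians(-7.7)
def chest(x,y,z=0): 
    c,s=np.cos(CY),np.sin(CY); return CH+[c*x-s*y,s*x+c*y,z]
E
python3 - <<'E'
from h import *
R=down(CY+np.pi)
def P(th,off,r=222,y=-50):  # tip centre, front-lower corner on lid face+off
    n=6+off
    return chest(118-r*np.cos(th)+n*np.sin(th)+11,y,105+r*np.sin(th)+n*np.cos(th)+25)
ctrl.gripper_to(0,40)
ctrl.move_ptp(P(.95,70)+[0,0,60],R)
ctrl.move_l(P(.95,25),vel=200)
f0=np.array(sensors.read_state()["force"])
for th in np.linspace(.9,.05,9):
    ctrl.move_l(P(th,0),vel=120);s=sensors.read_state();print(round(th,2),(np.array(s["force"])-f0).round(1))
print(ctrl.move_l(P(0,0)-[0,0,8],vel=25,threshold=12))
s=sensors.read_state();print(s["eef_pos"],s["force"],s["t"])
ctrl.hold(.3);ctrl.move_l(np.array(s["eef_pos"])+[0,0,120],vel=250)
# look at staple
ctrl.gripper_to(85)
C=chest(-55,0,111)
ctrl.move_ptp(C+[90,0,200],down(CY+np.pi)) 
p,X,Rc,t,K=wrist();np.savez("w1.npz",p=p,X=X)
cv2.imwrite("pics/w1.png",p[...,::-1]);print(sensors.read_state()["t"])
o=chest(-55,0)
g=(abs(X[...,0]-o[0])<60)&(abs(X[...,1]-o[1])<60)&(X[...,2]>117)&(X[...,2]<160)
print(g.sum(),X[g].mean(0),o)
rr=cv2.minAreaRect(X[g][:,:2].astype(np.float32));print(rr)
E
```

```text
0.9 [-0.7  0.3 -0.8]
0.79 [-0.5  0.7 -0.1]
0.69 [-0.2  1.  -0.4]
0.58 [-0.6 -0.5  0.1]
0.48 [ 0.5  0.8 -0.7]
0.37 [ 0.3  0.1 -1.3]
0.26 [ 0.  -0.2 -0.7]
0.16 [-0.2  0.2 -1. ]
0.05 [-0.4  0.4  0.4]
True
[502.17276269 124.50009684 136.05135355] [-1.46174972 -0.76176416  4.7863931 ] 7.575
9.9917
477 [543.45210694 168.20561746 143.85161029] [545.49592402 168.8692402    0.        ]
((543.1221923828125, 167.7412109375), (42.8988151550293, 8.03641128540039), 82.30413818359375)
```

View pics/w1.png

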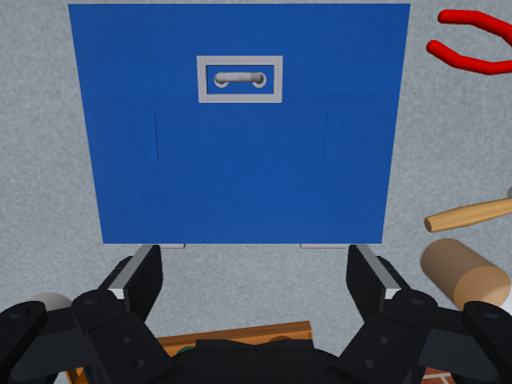

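The lid is down: contact came at z=111.05 mm, the shut height. The staple shows at pixel (240,78), standing through the slot, with its centre at world (543.3,168). Now the hook.

Run:
```python
from h import *
f=np.load("w1.npz");X=f["X"];a=X[130:230,160:320].reshape(-1,3);A=np.c_[a[:,:2],np.ones(len(a))];co=np.linalg.lstsq(A,a[:,2],rcond=None)[0]
print("lid tilt",co[:2],np.median(a[:,2]))
yaw=np.radians(-28.);R=down(yaw);E0=np.array([455,-377,0.])
s=sensors.read_state();ctrl.move_l(np.array(s["eef_pos"])+[-100,0,60],vel=300)
ctrl.move_ptp(E0+[0,0,220],R)
p,X,Rc,t,K=wrist();cv2.imwrite("pics/w2.png",p[...,::-1])
H,S,V=cv2.split(cv2.cvtColor(p,cv2.COLOR_RGB2HSV))
m=((H>13)&(H<30)&(S>110)&(V>60)).astype(np.uint8);m=cv2.morphologyEx(m,cv2.MORPH_CLOSE,np.ones((3,3)))
n,l,st,ce=cv2.connectedComponentsWithStats(m)
for i in range(1,n):
    if st[i,4]>150:
        w=onplane(np.argwhere(l==i)[:,::-1].astype(float),6,Rc,t,K)[:,:2];r=cv2.minAreaRect(w.astype(np.float32));print(st[i],np.round(r[0],1),np.round(r[1],1),round(r[2],1))
print(sensors.read_state()["t"])
```

```text
lid tilt [-0.09007938  0.01920079] 111.10850146410911
[ 235   67   45   81 1382] [ 509.8 -409.1] [44.2 78.7] 63.3
[239 152  32  38 748] [ 453.8 -376.1] [33.9 40.6] 62.0
[298 205  29  48 538] [ 363.5 -402.3] [31.5 57.9] 65.7
[300 255  22  24 345] [ 321.  -380.3] [24.8 30. ] 64.4
12.725
```

View pics/w2.png

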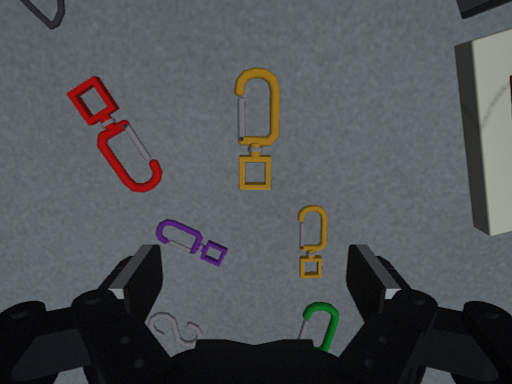

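The wrist view shows the target hook upright, with its eye at (255,171), its crown at (257,75) and its gate on the left. I'll check the lid tilt reading before going on.

Run:
```python
from h import *
f=np.load("w1.npz");X=f["X"]
for v in (20,40,60,100,130,150,180,200,220,235,242): print(v,X[v,120:360:60].round(0).tolist())
n="top";p,d=optics.grab_frame(n);np.savez("top.npz",p=p,d=d);p,X=static(n)
H,S,V=cv2.split(cv2.cvtColor(p,cv2.COLOR_RGB2HSV));b=(H>100)&(H<125)&(S>120)
for a in range(-110,111,20):
    o=[chest(a,y,111) for y in range(-120,-60,10)]
    z=[]
    for q in o:
        m=(abs(X[...,0]-q[0])<5)&(abs(X[...,1]-q[1])<5)&b; z+=list(X[m][:,2])
    print(a,np.median(z).round(1),len(z))
```

```text
20 [[478.0, 68.0, 112.0], [485.0, 121.0, 110.0], [493.0, 175.0, 112.0], [500.0, 229.0, 112.0]]
40 [[494.0, 63.0, 110.0], [502.0, 118.0, 110.0], [509.0, 173.0, 111.0], [517.0, 227.0, 111.0]]
60 [[511.0, 60.0, 113.0], [519.0, 115.0, 111.0], [526.0, 170.0, 110.0], [534.0, 225.0, 112.0]]
100 [[546.0, 50.0, 112.0], [554.0, 107.0, 110.0], [562.0, 165.0, 112.0], [569.0, 222.0, 111.0]]
130 [[564.0, 178.0, 428.0], [582.0, 102.0, 112.0], [590.0, 161.0, 110.0], [598.0, 220.0, 111.0]]
150 [[593.0, 38.0, 111.0], [601.0, 98.0, 111.0], [609.0, 158.0, 112.0], [618.0, 218.0, 111.0]]
180 [[623.0, 30.0, 112.0], [632.0, 91.0, 111.0], [640.0, 153.0, 112.0], [649.0, 215.0, 109.0]]
200 [[644.0, 25.0, 112.0], [653.0, 87.0, 111.0], [662.0, 150.0, 110.0], [671.0, 213.0, 110.0]]
220 [[667.0, 18.0, 111.0], [675.0, 83.0, 112.0], [684.0, 147.0, 110.0], [693.0, 211.0, 109.0]]
235 [[684.0, 15.0, 112.0], [692.0, 80.0, 112.0], [702.0, 144.0, 110.0], [710.0, 209.0, 111.0]]
242 [[692.0, 12.0, 111.0], [700.0, 78.0, 112.0], [710.0, 143.0, 111.0], [718.0, 208.0, 112.0]]
-110 112.7 71
-90 112.8 72
-70 112.4 70
-50 112.3 76
-30 112.4 74
-10 112.8 67
10 112.6 70
30 112.0 66
50 112.2 65
70 112.6 65
90 111.5 68
110 111.9 44
```

The lid is flat at 111–112 mm everywhere, so it is shut; the tilt reading came from depth dropouts. Grasping the hook now.

Run:
```python
from h import *
yaw=np.radians(-28.);R=down(yaw);E0=np.array([451.8,-375.1,0])
ctrl.gripper_to(60)
ctrl.move_l(E0+[0,0,80],rot=R,vel=200)
print(ctrl.move_l(E0+[0,0,25],vel=80,threshold=10))
ctrl.gripper_to(20,70)
s=sensors.read_state();print(s["eef_pos"],s["grip_width"],s["grasp_force"])
ctrl.move_l(E0+[0,0,200],vel=200);s=sensors.read_state()
print(s["grip_width"],s["grasp_force"],s["t"])
p,X,Rc,t,K=wrist();np.savez("w3.npz",p=p,X=X);cv2.imwrite("pics/w3.png",p[...,::-1])
H,S,V=cv2.split(cv2.cvtColor(p,cv2.COLOR_RGB2HSV))
m=((H>13)&(H<30)&(S>110)&(V>60)).astype(np.uint8);m[:,:150]=0
n,l,st,ce=cv2.connectedComponentsWithStats(m);i=1+np.argmax(st[1:,4]);print(st[i])
T=np.array(s["eef_rot"]);e=np.array(s["eef_pos"])
Y=(X[l==i]-e)@T;Y=Y[abs(Y[:,2]-20)<25];print("tool-frame depth pts med",np.median(Y,0),np.percentile(Y,[1,99],axis=0))
w=onplane(np.argwhere(l==i)[:,::-1].astype(float),e[2]-25+5-2,Rc,t,K);Y=(w-e)@T
r=cv2.minAreaRect(Y[:,:2].astype(np.float32));print(r,Y.min(0),Y.max(0))
```

```text
False
[ 452.39950621 -375.71380827   26.16517734] 31.828304887067 71.1972177028656
31.798800828649014 70.52444458007812 16.2167
[ 204    9  111  195 8218]
tool-frame depth pts med [80.42706474 10.28600515 17.30979681] [[ 29.05841198 -18.88765441  14.67590074]
 [104.02091471  23.99691429  21.02925051]]
((65.68547058105469, 2.84857177734375), (45.516380310058594, 80.63556671142578), 86.95386505126953) [ 25.32256723 -20.86224665  21.62421579] [105.8186358   24.8932353   21.91630698]
```

View pics/w3.png

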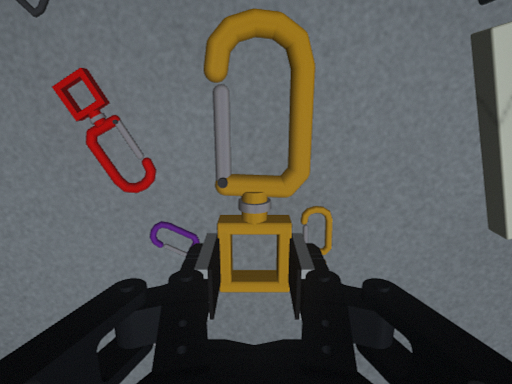

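The hook is held by its eye at (255,252), aligned with the tool, and its crown is at tool x≈105 mm. Next I'll carry it to a spot beside the left leg and check from there.

```bash
cat >> h.py <<'E'
S0=np.array([543.3,168.,0]);cc,ss=np.cos(CY),np.sin(CY)
HX=-np.array([cc,ss,0]);HY=-np.array([-ss,cc,0]);L0=S0-18*HY
def hk(lx,ly,z): return L0-lx*HX-ly*HY+[0,0,z]
RH=down(CY+np.pi)
E
python3 - <<'E'
from h import *
ctrl.move_ptp(hk(66,42,220),RH)
ctrl.move_l(hk(66,42,141.2),vel=100,threshold=10)
s=sensors.read_state();print(s["eef_pos"],s["q"],s["force"],s["t"],s["grip_width"])
p,X,Rc,t,K=wrist();cv2.imwrite("pics/w4.png",cv2.resize(p[...,::-1],(800,600)))
T=np.array(s["eef_rot"]);e=np.array(s["eef_pos"])
# staple pixels : low saturation in region, by depth
g=(abs(X[...,0]-S0[0])<45)&(abs(X[...,1]-S0[1])<40)&(X[...,2]>128)&(X[...,2]<150)
H,S,V=cv2.split(cv2.cvtColor(p,cv2.COLOR_RGB2HSV));g&=S<70
print(g.sum(),cv2.minAreaRect(X[g][:,:2].astype(np.float32)))
Y=(X[g]-e)@T;print("staple tool frame",Y.min(0),Y.max(0),np.median(Y,0))
E
```

```text
[617.45002415 218.77995668 142.08720307] [ 2.08552459e-01  4.75995945e-01  1.43186993e+00  2.47617393e-07
  1.23197192e+00 -1.22786396e+00] [ 0.32770262  0.18694405 -1.05255313] 19.4167 32.195504364392015
2483 ((543.0925903320312, 168.84095764160156), (42.09938049316406, 7.654047012329102), 82.54595184326172)
staple tool frame [ 63.11863861 -80.50040053  -8.04303659] [ 70.77797288 -38.40702338  13.87936592] [ 67.29694928 -54.46026276  -3.87256494]
```

View pics/w4.png

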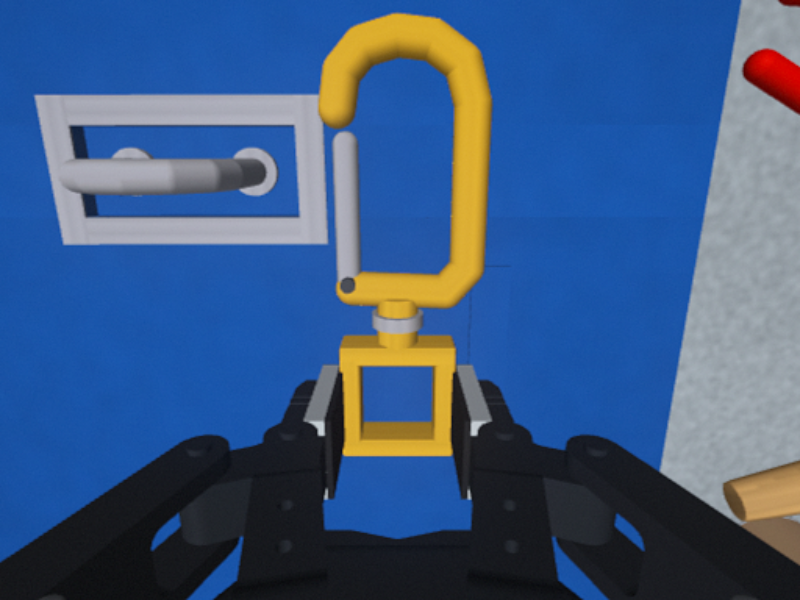

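The hook lies level beside the staple. The left leg is at (250,172), opposite the gate at (345,205) and below the nose tip at (335,120), so it can be pushed on.

Run:
```python
from h import *
def rep(k):
    s=sensors.read_state();print(k,np.round(s["eef_pos"],1),np.round(s["force"],1),round(s["t"],1),round(s["grip_width"],1))
z=141.2
ctrl.move_l(hk(65.5,26,z),vel=60)
print(ctrl.move_l(hk(65.5,1,z),vel=30,threshold=18));rep("in")
p,*_=wrist();a=p
print(ctrl.move_l(hk(88,0.5,z),vel=30,threshold=15));rep("crown")
ctrl.hold(.3)
p,*_=wrist();cv2.imwrite("pics/w5.png",np.hstack([cv2.resize(q[:300,:400,::-1],(400,300)) for q in(a,p)]))
```

```text
False
in [611.1 178.1 141.4] [ 0.7  2.9 -2.1] 20.9 31.8
False
crown [632.8 174.4 141. ] [ 0.1 -0.6 -1.7] 21.8 31.8
```

View pics/w5.png

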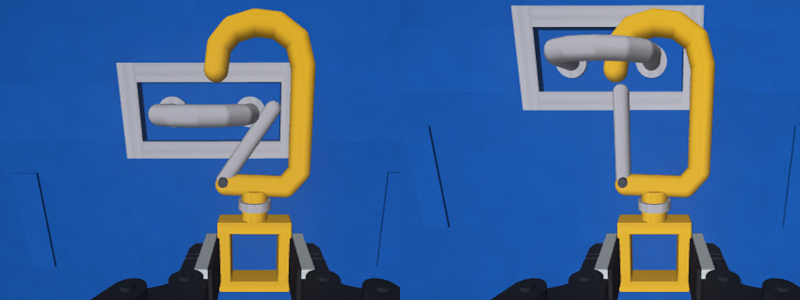

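In the left half the leg at (255,112) presses the gate inwards. In the right half the leg at (652,62) is in the crown and the gate (620,130) has sprung shut. Now I'll lower the hook and release it.

Run:
```python
from h import *
print(ctrl.move_l(hk(88,0.5,138),vel=20,threshold=6))
ctrl.gripper_to(60);e=np.array(sensors.read_state()["eef_pos"])
ctrl.move_l(e+[0,0,150],vel=150);ctrl.hold(.5)
p,*_=wrist();cv2.imwrite("pics/w6.png",p[...,::-1]);s=sensors.read_state();print(s["t"],s["force"])
```

```text
False
24.5583 [-0.24200186  0.56601841  0.20747808]
```

View pics/w6.png

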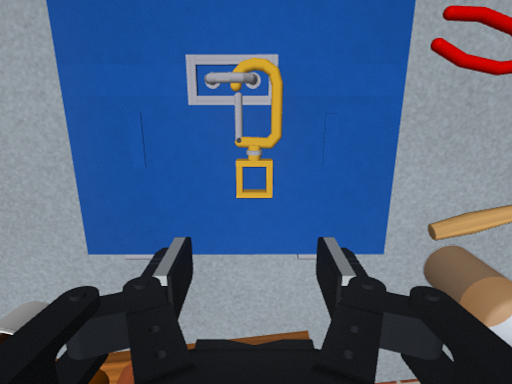

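The hook lies flat on the shut lid with its eye at (254,178). Its crown is around the left leg at (252,78), the gate (239,118) is shut, and the gripper is clear.

```bash
python3 -c "
from plant import ctrl
print(ctrl.finish_job())"
```

```text
the job is handed in; nothing more can be done
None
```

The lid is shut with the staple through its slot, the larger brass hook is clipped on the staple's left leg with its gate closed and let go, and the job is handed in; the pliers, link, S-hook and D-ring were not touched.

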